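# Isolate the tissue slicer before its blade is changed

### The arm

A 6-joint arm with a two-finger parallel gripper is mounted at the origin on the work surface. World frame = base frame: x ahead of the robot, y to its left, z up, the work surface at z = 0. Lengths are in m, angles in rad, forces in N, time in s.
With the tool pointing down it reaches from about 0.3 to 0.775 m from the base axis. Payload 14.6 kg.
Tool frame: the origin (TCP) lies at the very end of the fingers, on their centre line; the grasp point (between the pads) lies 19 mm behind it; z points along the fingers, y is the line along which they close (so a half turn about z gives the same grasp; the last joint's range is limited). The gripper opens to 94 mm and grips with 3 to 60 N. Pads are 16 mm wide; open, the fingers measure 119 mm over their backs; the gripper's body (75 mm by 177 mm) begins 78 mm behind the grasp point.
Start: joints at [-1.388, 0.3, 1.521, -0, 1.321, -0.067], TCP at [0.136, -0.533, 0.205] pointing down, gripper open.
Joint ranges: [-3.03, 3.03], [-0.79, 2.21], [0.23, 2.52], [-1.04, 4.18], [0, 3.07], [-2.55, 2.55]. Speed limits (rad/s): [2.22, 2.22, 2.57, 3.14, 3.14, 3.14].

### API

Orientations are given as [roll, pitch, yaw] about the fixed x, y, z axes, in that order (R = Rz(yaw) Ry(pitch) Rx(roll)).
In Python, from station import ctrl gives the robot as it stands.
- The arm moves only by the shell command python3 -m pendant 'ROWS' [OPENING] [FORCE]. ROWS is JSON, a list of rows, each a list of 2 entries, a list of its own where there are three numbers: the shift along the world's x, y, z in cm, then the turn about the world's z in rad. A call has 1 to 20 rows; each row shifts and turns the commanded pose from where the row before left it; what a row does not reach is not made up. A row lasts 1/12 s, in which the tool goes at most 41.7 mm and 7.16 degrees, less where a joint would pass 70% of its speed; a pose out of reach is approached as far as the arm can. A call is refused whole if a number of a shift passes 4.17 or a number of a turn 0.125, either way. A call with a gripper value outside its range is refused whole. OPENING is the opening, from 0 (shut) to 1 (fully open), set as the call begins (- or left out, the last holds). The fingers move at their own pace and stop on an object; FORCE is the grip in N (left out, the last holds). Time passes only in rows, so rows that do not move let the fingers close. It gives the time, the measured TCP pose, the force, the opening and the grip force at its end, in the units of the state.
- ctrl.get_obs(): the state, without advancing time (a new reading comes with each control period).
- ctrl.camera(name): name is "side" or "top" or "wrist"; returns a dict with "color" (480x640x3 uint8, red, green, blue), "intrinsics" (3x3 intrinsics, pixels), "camera_from_world" (4x4, takes a point from world to camera coordinates). Camera axes: x right, y down, z forward; pixel columns grow to the right and rows downward; lengths in m; the calibration is good to about 2 mm. A picture is of the moment at which its call begins. There is no depth.
- ctrl.hand_in(): hands the job in; it is judged then, once.
The state is a dict: "time_s": time; "qpos": joint angles; "joint_vel": joint speeds; "tau": joint torques, N m; "ee_pos": TCP position; "eef_rot": TCP orientation; "force": force on the tool from outside, world axes, zero at the start; "moment": the same for the moment, N m; "grip_width": finger opening in m; "grip_force": force on a finger pad.
Only numpy, scipy, OpenCV 4.12 (cv2) and the standard library are available. Lean on these libraries where they do the work, as an engineer would, in place of code of your own. Each camera call takes 0.05 s, during which the arm holds its last target. There are 200 camera calls.

### The job

The tissue slicer's blade is about to be changed, so isolate it: on the grey isolator box (the one with the bar-shaped handle and the steel hasp) turn the handle anticlockwise, seen from above, fully to its off stop. Only then swing the lockout hasp all the way out, anticlockwise too, until it stands square out over the side of the box, and let go of both. Leave the round dial of the stirrer's control box as it is set.

Things in the scene. Friction and masses are not known exactly. Their poses are not given: they have to be found in the camera images.
- isolator_grip (a point): Black bar handle on the fixed grey isolator box (150 x 190 mm, 70 mm high). Bar 66 mm long, 16 mm wide, 42 mm high, over a 60 mm disc; one end runs 8 mm on to a point and has a white mark on top. Point: on the vertical turning axis, 17 mm below the bar's top, 25 mm above the disc, 33 mm above the box. x runs along the bar to its pointed end, z up. Grasp across the 16 mm.
- isolator (a joint): Handle angle, rad, growing anticlockwise seen from above: 0 on stop, 1.4 off stop, where the pointed end points squarely to the hasp's side of the box. Starts at 0 to 0.25. Stiff (0.12 N m); stays where it is left.
- hasp_stud (a point): Steel hasp: flat blade 22 mm wide, 4 mm thick, on the isolator box's top beside the handle; at its free end an upright round stud, 14 mm in diameter, 40 mm high. Point: on the stud's axis, 16 mm below its top, 24 mm above the blade, 30 mm above the box. x runs along the blade from hinge to stud, z up; the vertical hinge axis is 70 mm away along -x. Folded: 112 mm from the handle's axis.
- hasp (a joint): Hasp angle, rad, growing anticlockwise seen from above: 0 folded over the box, stud near its front edge; 1.571 fully out (stop), stud 35 mm beyond the box's side. Starts at 0 to 0.2. Light friction (0.05 N m); stays where it is left.
- dial_mark (a point): Bystander, leave alone: tip of the white mark on the round black dial (56 mm in diameter, 30 mm high) of the stirrer's fixed grey control box (150 x 130 mm, 60 mm high), 25 mm from the dial's vertical axis, level with its top. The dial turns easily.

How it is judged:
On the way, in this order (a step that is already met when the one before it is completed fails the run):
1. the isolator handle is turned to off while the hasp is still folded (value of joint isolator above 1.2 rad and value of joint hasp below 0.6 rad), for 0.2 s.
2. the hasp is swung out (value of joint hasp above 1.3 rad), for 0.2 s.
At the end, for the whole second after the job is handed in: The isolator handle is within 0.2 rad (11 degrees) of its off stop, the hasp is within 0.27 rad (15 degrees) of its fully-out stop, both are at rest, and the mark of the stirrer's dial is within 10 mm of where it was (value of joint isolator above 1.2 rad and value of joint hasp above 1.3 rad and velocity of joint each of isolator, hasp below 0.05 rad/s and distance of dial_mark from where it was at the start of the episode below 0.01 m); the robot touches nothing.
It fails at once if the hasp is swung out while the handle is not at off (value of joint hasp above 0.6 rad and value of joint isolator below 1.15 rad).
It fails at once if the stirrer's dial is turned (distance of dial_mark from where it was at the start of the episode above 0.01 m).
It also fails if it takes over 46 s, if anything falls off the work surface, if the arm or the gripper's body presses on something with over 40 N, if the wrist force passes 120 N, or if a joint passes its speed limit or range.

## Working session

There is one attempt and no reset: what is moved stays moved. The work goes in short steps, Python scripts to look and compute and a shell command to move; the robot and the scene stay as the last step left them, time stands still between calls to the robot, and variables do not carry over. Pictures are saved under pics/ and viewed, at most 10 in all, crops included, and the job is handed in when it is done.

```bash
mkdir -p pics; ls
python3 - <<'E'
from station import ctrl
import cv2,numpy as np
o=ctrl.get_obs();print(o)
for n in ("top","side"):
    c=ctrl.camera(n);cv2.imwrite(f"pics/{n}0.png",c["color"][:,:,::-1]);print(n,c["intrinsics"].tolist(),np.round(c["camera_from_world"],4).tolist())
E
```

```text
pics
{'time_s': 0.0, 'qpos': array([-1.38761489e+00,  3.00501852e-01,  1.52157213e+00, -2.88646931e-05,
        1.32067190e+00, -6.65848483e-02]), 'joint_vel': array([ 0.00132006, -0.00036065,  0.00216936,  0.0001832 ,  0.00114739,
        0.00164985]), 'tau': array([ 3.90468820e-03, -5.31803226e+01, -3.52733839e+01,  7.09769432e-02,
        2.43294309e-02, -9.81603193e-05]), 'ee_pos': array([ 0.13589935, -0.53268501,  0.20487324]), 'eef_rot': array([-3.14044011e+00, -4.88349092e-05,  2.49773414e-01]), 'force': array([ 0.86242193,  0.37763859, -1.19744513]), 'moment': array([-0.03953176,  0.02409854, -0.02167065]), 'grip_force': 0.0, 'grip_width': 0.09434031503105499}
top [[444.73414318447294, 0.0, 322.3310569520768], [0.0, 444.73414318447294, 238.77885846609365], [0.0, 0.0, 1.0]] [[0.1216, -0.9926, -0.001, -0.091], [-0.9711, -0.1187, -0.2072, 0.5324], [0.2056, 0.0261, -0.9783, 0.8091], [0.0, 0.0, 0.0, 1.0]]
side [[480.50270677431024, 0.0, 321.77711866291384], [0.0, 480.50270677431024, 240.38391534152956], [0.0, 0.0, 1.0]] [[-0.8824, -0.4704, -0.0076, 0.4443], [-0.2377, 0.4597, -0.8557, 0.2394], [0.406, -0.7532, -0.5175, 0.6458], [0.0, 0.0, 0.0, 1.0]]
```

View pics/top0.png

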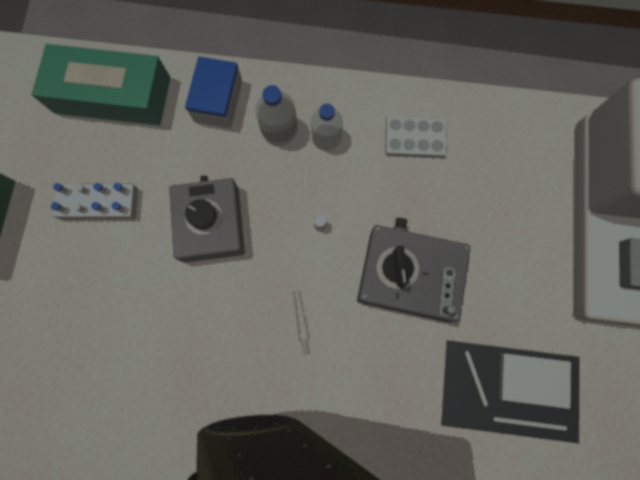

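View pics/side0.png

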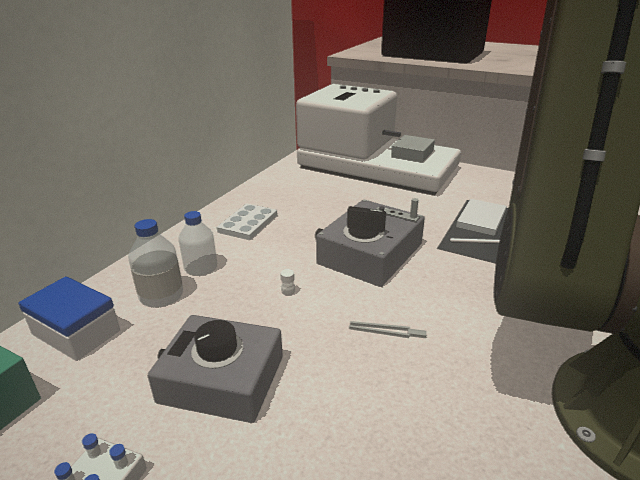

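```bash
cat > h.py <<'E'
import numpy as np,cv2
from station import ctrl
def ray(c,uv,z):
    K=c["intrinsics"];T=c["camera_from_world"];R=T[:3,:3];o=-R.T@T[:3,3]
    d=R.T@np.linalg.solve(K,[*uv,1.]);return o+d*(z-o[2])/d[2]
def proj(c,p):
    q=c["camera_from_world"][:3]@np.array([*p,1.]);q=c["intrinsics"]@q;return q[:2]/q[2]
E
python3 - <<'E'
from h import *
c=ctrl.camera("top");im=c["color"][:,:,::-1]
a=cv2.resize(im[210:340,340:490],None,fx=5,fy=5,interpolation=cv2.INTER_CUBIC)
s=cv2.imread("pics/side0.png")[185:285,310:435]
cv2.imwrite("pics/top_c.png",cv2.convertScaleAbs(cv2.resize(a,(690,598)),alpha=1.6)) # scale 4.6
for n,uv,z in [("c1",(373,226),.07),("c2",(469,243),.07),("c3",(462,320),.07),("c4",(359,303),.07),("hand",(400,265),.12),("stud",(450,310),.116)]:print(n,ray(c,uv,z).round(3))
E
```

```text
c1 [ 0.573 -0.12   0.07 ]
c2 [ 0.562 -0.305  0.07 ]
c3 [ 0.416 -0.3    0.07 ]
c4 [ 0.424 -0.108  0.07 ]
hand [ 0.496 -0.17   0.12 ]
stud [ 0.428 -0.264  0.116]
```

View pics/top_c.png

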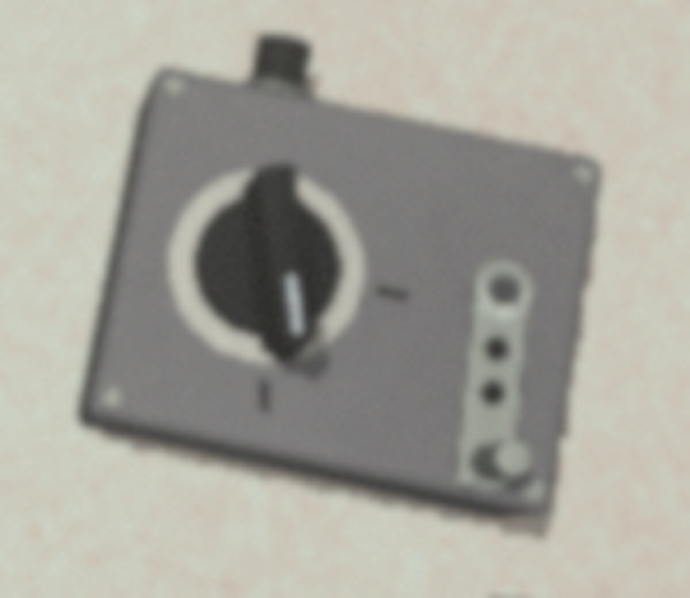

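The crop (4.6x, origin 340,210) shows: ring centre (267,266), white mark (290,272)→(298,335), hinge disc (503,288), stud top (514,460); tick marks at (264,397) and (393,293).

Run:
```python
from h import *
c=ctrl.camera("top")
f=lambda u,v,z:ray(c,(340+u/4.6,210+v/4.6),z)
H=f(267,266,.07);m1=f(290,272,.12);m2=f(298,335,.12);hg=f(503,288,.074);st=f(514,460,.116);b=f(270,178,.12)
t1=f(264,397,.07);t2=f(393,293,.07)
an=lambda d:np.degrees(np.arctan2(d[1],d[0]))
for n,v in dict(H=H,m1=m1,m2=m2,back=b,hinge=hg,stud=st).items():print(n,v.round(4))
print("mark",an(m2-m1),"H->tip",an(m2-H),"back",an(H-b),"hasp",an(st-hg),"ticks",an(t1-H),an(t2-H))
print("hinge-stud",np.hypot(*(st-hg)[:2]),"H-stud",np.hypot(*(st-H)[:2]))
cs=[f(*p,.07) for p in [(160,72),(598,165),(548,508),(82,412)]]
print("edges",[(round(an(cs[(i+1)%4]-cs[i]),1),round(float(np.hypot(*(cs[(i+1)%4]-cs[i])[:2])),3)) for i in range(4)])
```

```text
H [ 0.4983 -0.1745  0.07  ]
m1 [ 0.4888 -0.1759  0.12  ]
m2 [ 0.465 -0.181  0.12 ]
back [ 0.5246 -0.1651  0.12  ]
hinge [ 0.5003 -0.27    0.074 ]
stud [ 0.4281 -0.267   0.116 ]
mark -167.96610482182393 H->tip -168.98444640769972 back -160.30802639308857 hasp 177.6363261131055 ticks -176.33627860918003 -95.30968441339525
hinge-stud 0.07225975283393131 H-stud 0.11612447652619576
edges [(np.float64(-95.4), 0.185), (np.float64(175.0), 0.143), (np.float64(85.4), 0.19), (np.float64(-6.9), 0.146)]
```

```bash
python3 -m pendant '[[[2.2,2.2,0],0],[[2.2,2.2,0],0],[[2.2,2.2,0],0],[[2.2,2.2,0],0],[[2.2,2.2,0],0],[[2.2,2.2,0],0],[[2.2,2.2,0],0],[[2.2,2.2,0],0],[[2.2,2.2,0],0],[[2.2,2.2,0],0],[[2.2,2.2,0],0],[[2.2,2.2,0],0],[[2.2,2.2,0],0],[[2.2,2.2,0],0],[[2.2,2.2,0],0],[[2.2,2.2,0],0],[[1,0.7,0],-0.04],[[0,0,0],0],[[0,0,0],0]]' 0.55 30
python3 - <<'E'
from h import *
print(ctrl.get_obs()["ee_pos"],ctrl.get_obs()["eef_rot"])
c=ctrl.camera("wrist");cv2.imwrite("pics/w1.png",c["color"][:,:,::-1])
for p in [(.498,-.174,.12),(.4281,-.267,.116),(.5003,-.27,.074)]:print(proj(c,p))
E
```

```text
time_s: 1.78
ee_pos: [0.4978, -0.1737, 0.2051]
eef_rot: [-3.141, 0.001, 0.212]
force: [-0.0, 0.0, 0.0]
grip_width: 0.0517
grip_force: 0.0
[ 0.49782861 -0.17374194  0.20508366] [-3.14129402e+00  6.91749955e-04  2.11734476e-01]
[319.82287676 239.92055143]
[429.30813644 360.59889069]
[445.43038293 247.36728154]
```

View pics/w1.png

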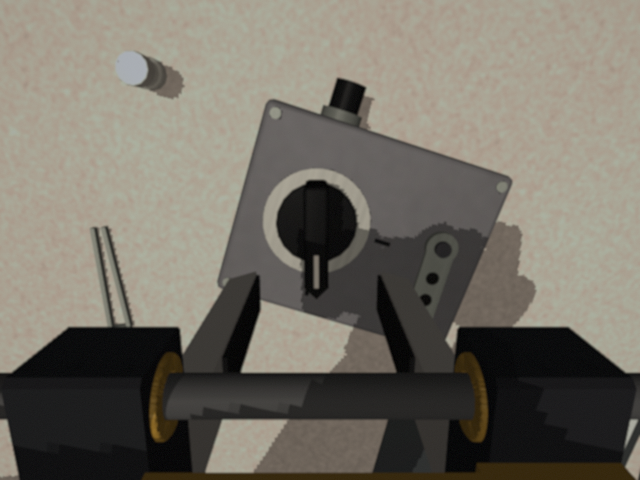

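The wrist view shows the bar upright at column 316, from row 181 to its point at 297, so the yaw matches. The ring centre is at (316,222) and the hinge at (441,247).

Run:
```python
from h import *
c=ctrl.camera("wrist")
for n,p,z in [("ring",(316.5,222),.07),("bar",(316,233),.12),("hinge",(442,246),.074),("baraxisback",(316,181),.12),("tip",(316.5,296),.12)]:print(n,ray(c,p,z).round(4))
```

```text
ring [ 0.4978 -0.1721  0.07  ]
bar [ 0.5015 -0.1712  0.12  ]
hinge [ 0.5003 -0.2678  0.074 ]
baraxisback [ 0.5338 -0.1644  0.12  ]
tip [ 0.4598 -0.1804  0.12  ]
```

```bash
python3 -m pendant '[[[0.1,0.1,-2],0],[[0,0,-2],0],[[0,0,-2],0],[[0,0,-2],0],[[0,0,-2],0],[[0,0,-1.5],0],[[0,0,-0.4],0],[[0,0,0],0],[[0,0,0],0]]' && python3 -m pendant '[[[0,0,0],0],[[0,0,0],0],[[0,0,0],0],[[0,0,0],0],[[0,0,0],0],[[0,0,0],0],[[0,0,0],0],[[0,0,0],0]]' 0 30
```

```text
time_s: 2.63
ee_pos: [0.499, -0.1735, 0.0873]
eef_rot: [3.141, -0.001, 0.209]
force: [0.5, -0.7, 1.0]
grip_width: 0.0516
grip_force: 0.0
time_s: 3.3
ee_pos: [0.4988, -0.172, 0.0866]
eef_rot: [-3.14, 0.0, 0.21]
force: [-2.7, 6.9, 4.9]
grip_width: 0.0156
grip_force: 30.0
```

```bash
python3 -m pendant '[[[0,0,0],0.1],[[0,0,0],0.1],[[0,0,0],0.1],[[0,0,0],0.1],[[0,0,0],0.1],[[0,0,0],0.1],[[0,0,0],0.1],[[0,0,0],0.1],[[0,0,0],0.1],[[0,0,0],0.1],[[0,0,0],0.1],[[0,0,0],0.08],[[0,0,0],0.05],[[0,0,0],0.03],[[0,0,0],0],[[0,0,0],0],[[0,0,0],0]]'; python3 -c "
from h import *;o=ctrl.get_obs();print(o['moment'],o['qpos'])"
```

```text
time_s: 4.72
ee_pos: [0.4998, -0.1728, 0.0866]
eef_rot: [3.14, -0.0, 1.47]
force: [6.6, 1.4, -2.4]
grip_width: 0.0157
grip_force: 30.0
[ 0.22430607 -1.11669253  0.11260416] [-4.02498129e-01  3.83268151e-01  1.70617260e+00  7.92658010e-04
  1.05033215e+00 -3.02129539e-01]
```

```bash
python3 -m pendant '[[[0,0,0],0.03],[[0,0,0],0.02],[[0,0,0],0],[[0,0,0],0]]'; python3 -c "
from h import *;o=ctrl.get_obs();print(o['moment'])"
```

```text
time_s: 5.05
ee_pos: [0.4998, -0.1729, 0.0867]
eef_rot: [3.14, -0.0, 1.519]
force: [4.4, 0.4, -1.4]
grip_width: 0.0163
grip_force: 30.8
[ 0.08464611 -1.13198964 -0.68150829]
```

```bash
python3 -m pendant '[[[0,0,0],0],[[0,0,0],0],[[0,0,0],0],[[0,0,0],0],[[0,0,2],0],[[0,0,3],0],[[0,0,3],0],[[0,0,3],0]]' 0.5 && python3 -m pendant '[[[-0.5,-0.7,0],-0.12],[[-0.5,-0.7,0],-0.12],[[-0.5,-0.7,0],-0.12],[[-0.5,-0.7,0],-0.12],[[-0.5,-0.7,0],-0.12],[[-0.5,-0.7,0],-0.12],[[-0.5,-0.7,0],-0.12],[[-0.5,-0.7,0],-0.12],[[-0.5,-0.7,0],-0.12],[[-0.5,-0.7,0],-0.12],[[-0.5,-0.7,0],-0.12],[[-0.5,-0.7,0],-0.12],[[-0.5,-0.7,0],-0.12],[[-0.5,-0.3,0],0],[[0,0,0],0],[[0,0,0],0]]' 0.5
python3 - <<'E'
from h import *
c=ctrl.camera("wrist");cv2.imwrite("pics/w2.png",c["color"][:,:,::-1])
for p in [(.430,-.267,.116),(.5003,-.269,.074)]:print(proj(c,p))
E
```

```text
time_s: 5.72
ee_pos: [0.4986, -0.1728, 0.1977]
eef_rot: [-3.141, -0.0, 1.52]
force: [0.4, -0.6, 0.5]
grip_width: 0.0468
grip_force: 0.0
time_s: 7.05
ee_pos: [0.4289, -0.2668, 0.1965]
eef_rot: [-3.142, -0.0, -0.037]
force: [-0.1, 0.3, -0.4]
grip_width: 0.0472
grip_force: 0.0
[319.05097403 240.05975089]
[318.17140231 124.28900275]
```

View pics/w2.png

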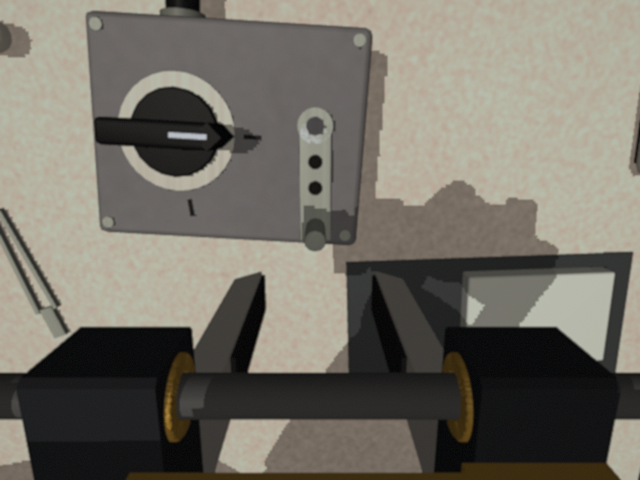

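The wrist view shows the handle's point on the off tick (about 250,137). The hasp is still folded, stud top at (315,240), about 1.5 mm from prediction, and hinge at (315,126).

```bash
python3 -m pendant '[[[0,0.1,-2],0],[[0,0,-2],0],[[0,0,-2],0],[[0,0,-2],0],[[0,0,-2],0],[[0,0,-1.2],0],[[0,0,0],0],[[0,0,0],0],[[0,0,0],0]]' && python3 -m pendant '[[[0,0,0],0],[[0,0,0],0],[[0,0,0],0],[[0,0,0],0],[[0,0,0],0],[[0,0,0],0],[[0,0,0],0],[[0,0,0],0]]' 0 15
```

```text
time_s: 7.85
ee_pos: [0.4295, -0.266, 0.0854]
eef_rot: [3.141, -0.001, -0.039]
force: [0.8, 0.3, 0.1]
grip_width: 0.0469
grip_force: 0.0
time_s: 8.52
ee_pos: [0.429, -0.2659, 0.0846]
eef_rot: [3.142, -0.0, -0.04]
force: [-1.0, 0.4, 2.0]
grip_width: 0.0139
grip_force: 15.0
```

```bash
python3 -m pendant '[[[0.01,-0.7,0],0.1],[[0.08,-0.7,0],0.1],[[0.15,-0.68,0],0.1],[[0.21,-0.67,0],0.1],[[0.28,-0.64,0],0.1],[[0.34,-0.61,0],0.1],[[0.4,-0.57,0],0.1],[[0.46,-0.53,0],0.1],[[0,0,0],0],[[0,0,0],0]]'
```

```text
time_s: 9.35
ee_pos: [0.4488, -0.3169, 0.0846]
eef_rot: [3.141, -0.001, 0.759]
force: [3.5, 1.6, 1.4]
grip_width: 0.0134
grip_force: 15.0
```

Forces are low, so I'll finish the arc and push lightly into the stop.

```bash
python3 -m pendant '[[[0.51,-0.48,0],0.1],[[0.55,-0.43,0],0.1],[[0.59,-0.37,0],0.1],[[0.63,-0.31,0],0.1],[[0.65,-0.25,0],0.1],[[0.68,-0.18,0],0.1],[[0.69,-0.11,0],0.1],[[0.2,0,0],0.02],[[0.1,0,0],0],[[0,0,0],0],[[0,0,0],0],[[0,0,0],0]]'
```

```text
time_s: 10.35
ee_pos: [0.4939, -0.3388, 0.0846]
eef_rot: [3.141, 0.001, 1.475]
force: [-0.2, -4.7, 0.4]
grip_width: 0.0138
grip_force: 15.0
```

```bash
python3 -m pendant '[[[0.15,0,0],0],[[0.1,0,0],0],[[0,0,0],0],[[0,0,0],0]]' && python3 -m pendant '[[[0,0,0],0],[[0,0,0],0],[[0,0,0],0],[[0,0,0],0],[[0,0,2],0],[[0,0,3],0],[[0,0,3],0],[[0,0,3],0],[[0,0,0],0],[[0,0,0],0]]' 0.5
python3 - <<'E'
from h import *
c=ctrl.camera("top");a=c["color"][:,:,::-1]
w=ctrl.camera("wrist")["color"][:,:,::-1]
cv2.imwrite("pics/e.png",np.hstack([cv2.resize(a[170:340,150:490],(400,200)),cv2.resize(w,(400,200))]))
E
```

```text
time_s: 10.68
ee_pos: [0.4943, -0.3388, 0.0845]
eef_rot: [-3.137, 0.001, 1.475]
force: [-15.8, -3.9, 8.5]
grip_width: 0.0136
grip_force: 15.0
time_s: 11.52
ee_pos: [0.4972, -0.3384, 0.1958]
eef_rot: [3.139, 0.001, 1.479]
force: [-0.1, -0.0, 0.1]
grip_width: 0.0471
grip_force: 0.0
```

View pics/e.png

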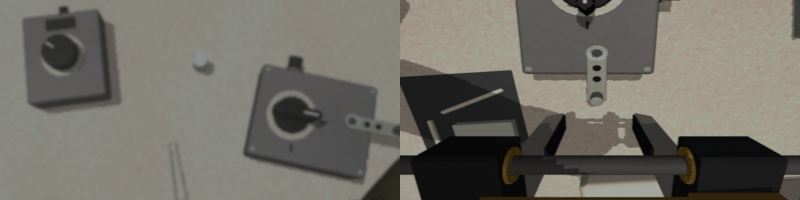

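The final view shows the handle's point toward the hasp's side (left half, about 315,113). The hasp stands square out over the box edge, stud at (597,100) in the right half. The dial is untouched, and the gripper is clear and open.

```bash
python3 -c "
from station import ctrl;print(ctrl.hand_in())"
```

```text
the job is handed in; nothing more can be done
None
```

I turned the isolator handle anticlockwise to its off stop, then swung the hasp fully out to its stop and let go of both. The stirrer's dial was not touched, and I handed the job in at about 11.6 s; no verdict was returned.

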